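Seat the honing plate on the bench sharpener

TASK

The slotted honing plate of the bench sharpener has been laid on its spindle, but it leans on the drive pin because its notch is in the wrong place. Push the plate round with a fingertip until the notch in its rim meets the pin and drops over it, then press down on the hub until the plate snaps fully home, flat on the carrier's arms. Never lift the plate off the spindle, leave everything else on the bench and the machine where it is, and take your hand away at the end.

Things in the scene. Friction and masses are not known exactly. Their poses are not given: they have to be found in the camera images.
- plate: the honing plate, cast aluminium, 180 mm across, 8 mm thick, 0.5 kg, loose on the spindle, with three windows, a hub and a rim notch. Origin: on its axis at its underside; z up along the axis, x from the axis to the notch. At first the notch is 40 to 180 degrees from the pin; the plate leans about 3.5 degrees, its rim on the pin's top, its middle on the spindle's sprung balls, 7 mm above its seat.
- notch (a point): middle of the mouth of the plate's U-shaped rim notch (18 mm wide, 14 mm deep), 90 mm from the plate's axis, at the level of the underside. The plate turns easily, either way and without end. When the notch comes to the pin, the rim there drops 2 to 5 mm and the plate can turn no farther; it then stands about 7 mm proud of its seat, nearly level.
- hub_top (a point): centre of the flat closed top of the plate's round hub (50 mm across), on the plate's axis, 34 mm above its underside. With the notch round the pin, a push of about 10 N (6 to 15 N) straight down here snaps the plate over the sprung balls, 7 mm down, on to the carrier's arms.
- window_a (a point): middle, at the level of the plate's upper face, of a sight window cut right through the plate: from 38 to 78 mm from the axis and 60 degrees wide, centred 60 degrees from the notch (counter-clockwise from above). The spokes between the windows are 60 degrees wide too; a fingertip in a window can push on their edges.
- window_b (a point): middle, at the level of the plate's upper face, of a sight window cut right through the plate: from 38 to 78 mm from the axis and 60 degrees wide, centred 180 degrees from the notch (counter-clockwise from above). The spokes between the windows are 60 degrees wide too; a fingertip in a window can push on their edges.
- window_c (a point): middle, at the level of the plate's upper face, of a sight window cut right through the plate: from 38 to 78 mm from the axis and 60 degrees wide, centred 300 degrees from the notch (counter-clockwise from above). The spokes between the windows are 60 degrees wide too; a fingertip in a window can push on their edges.
- carrier: the drive carrier under the plate, dark steel, held fast by its gearbox (does not turn). Origin: on the spindle axis at the top faces of the arms, the plate's seat, 120 mm above the bench; z up, x from the axis to the drive pin. Three arms, 24 mm wide, 9 mm thick, at 0, 120 and 240 degrees from the pin, 104, 86 and 86 mm long; a 28 mm high spindle inside the hub.
- pin_top (a point): centre of the top of the upright steel drive pin, 14 mm across, 12 mm above the arms' top faces, 90 mm from the spindle axis; its outer half shows beyond the plate's rim
- sharpener: the grey bench sharpener. Origin: on the bench straight under the spindle axis. Along its own axes: a round drip basin about the carrier (rim 128 mm from the axis, 98 mm high, floor 68 mm high); the motor cover to +y, 145 to 280 mm from the axis, 184 mm high, with things on top; to -y, 150 mm off, the tool support's bar along x, 201 mm high.
- gouge_a: a carving gouge, 255 mm long, turned wooden handle and 18 mm steel blade, lying on the bench; to be left where it is; origin under its middle
- gouge_b: a carving gouge, 255 mm long, with a 10 mm blade, lying on the bench; to be left where it is; origin under its middle
- slipstone: a grey slip stone, 95 x 42 x 14 mm, lying on top of the sharpener's motor cover; to be left where it is; origin under its middle
- paste_tin: a round tin of honing paste, 57 mm across and 24 mm high, on top of the motor cover; to be left where it is; origin under its middle
- mallet: a round wooden carver's mallet standing head down, head 90 mm across, 225 mm high in all; to be left where it is; origin under its middle
- strop: a leather-faced strop paddle, 265 mm long, 50 mm wide, 15 mm thick, lying on the bench beside the sharpener; to be left where it is; origin under its middle
There are look-alikes about, which are no part of the job. Of the things that look like the plate, the middle-sized one is meant.

How it is judged:
At the end, for the whole second after the job is handed in: The plate lies flat on the carrier's arms (underside within 2 mm of them, leaning less than 0.02 rad), its notch round the drive pin (mouth of the notch within 6 mm of the pin's axis), centred within 3 mm, at rest (z of plate in the frame of carrier below 0.002 m and horizontal distance between notch and pin_top below 0.006 m and horizontal distance between plate and carrier below 0.003 m and angle between plate's own z axis and vertical below 0.02 rad and linear speed of plate below 0.01 m/s and angular speed of plate below 0.05 rad/s); the robot touches nothing.
It fails at once if the plate is lifted up off the pin (its underside 20 mm or more above the carrier's arms at the axis) (z of plate in the frame of carrier above 0.02 m).
It fails at once if another thing on the bench or the machine is moved by more than 30 mm (distance of any of gouge_a, gouge_b, slipstone, paste_tin, mallet, strop from where it was at the start of the episode above 0.03 m).
It also fails if it takes over 67 s, if anything falls off the work surface, if the arm or the gripper's body presses on something with over 40 N, if the wrist force passes 120 N, or if a joint passes its speed limit or range.

ROBOT

A 6-joint arm with a two-finger parallel gripper is mounted at the origin on the work surface. World frame = base frame: x ahead of the robot, y to its left, z up, the work surface at z = 0. Lengths are in m, angles in rad, forces in N, time in s.
With the tool pointing down it reaches from about 0.3 to 0.775 m from the base axis. Payload 14.6 kg.
Tool frame: the origin (TCP) lies at the very end of the fingers, on their centre line; the grasp point (between the pads) lies 19 mm behind it; z points along the fingers, y is the direction in which the jaws open and shut (so a half turn about z gives the same grasp; the last joint's range is limited). The gripper opens to 94 mm and grips with 3 to 60 N. Pads are 16 mm wide; open, the fingers measure 119 mm over their backs; the gripper's body (75 mm by 177 mm) begins 78 mm behind the grasp point.
Start: joints at [-1.235, 0.3, 1.521, -0, 1.321, -0.067], TCP at [0.216, -0.506, 0.205] pointing down, gripper open.
Joint ranges: [-3.03, 3.03], [-0.79, 2.21], [0.23, 2.52], [-1.04, 4.18], [0, 3.07], [-2.55, 2.55]. Speed limits (rad/s): [2.22, 2.22, 2.57, 3.14, 3.14, 3.14].

INTERFACE

Orientations are given as [roll, pitch, yaw] about the fixed x, y, z axes, in that order (R = Rz(yaw) Ry(pitch) Rx(roll)).
In Python, from station import status, camera, ctrl gives the robot as it stands. The module is installed in compiled form; this text tells all that it offers.
- The arm moves only by the shell command python3 -m jog 'ROWS' [FORCE]. ROWS is JSON, a list of rows, each a list of 7 numbers: the shift along the tool's x, y, z each as a share of 1000 mm, from -1 to 1, then the turn, a rotation vector about the tool's x, y, z each as a share of pi/2 rad, from -1 to 1, then the opening, from -1 (shut) to 1 (fully open), so that 0 is half open. A call has 1 to 20 rows; each row is the pose to reach, as a shift and turn from the pose measured when the call began, along the tool's axes at that moment; what a row does not reach only later rows make up. A row lasts 1/10 s, in which the tool goes at most 50 mm and 8.59 degrees, less where a joint would pass 70% of its speed; a pose out of reach is approached as far as the arm can. A call with a number of a shift or a turn outside -1 to 1 is refused whole. A call with a gripper value outside its range is refused whole. The fingers move at their own pace and stop on an object; FORCE is the grip in N (left out, the last holds). Time passes only in rows, so rows that repeat a pose let the fingers close. It gives the time, the measured TCP pose, the force and the opening at its end, in the units of the state.
- status.get_obs(): the state, without advancing time (a new reading comes with each control period).
- camera(name): name is "scene" or "top" or "wrist"; returns a dict with "image" (420x560x3 uint8, red, green, blue), "fx", "fy", "cx", "cy" (pixels), "world_from_camera" (4x4, takes a point from camera to world coordinates). Camera axes: x right, y down, z forward; pixel columns grow to the right and rows downward; lengths in m; the calibration is good to about 2 mm. The wrist camera is an equidistant fisheye: a pixel r from the principal point sees the ray r / f radians off the axis. A picture is of the moment at which its call begins. There is no depth.
- ctrl.hand_in(): hands the job in, once; it reports no verdict.
The state is a dict: "time_s": time; "qpos": joint angles; "joint_vel": joint speeds; "tau": joint torques, N m; "ee_pos": TCP position; "eef_rot": TCP orientation; "force": force on the tool from outside, world axes, zero at the start; "moment": the same for the moment, N m; "grip_width": finger opening in m.
Only numpy, scipy, OpenCV 4.12 (cv2) and the standard library are available. Lean on these libraries where they do the work, as an engineer would, in place of code of your own. Each camera call takes 0.05 s, during which the arm holds its last target.

## Working session

There is one attempt and no reset: what is moved stays moved. The work goes in short steps, Python scripts to look and compute and a shell command to move; the robot and the scene stay as the last step left them, time stands still between calls to the robot, and variables do not carry over. Pictures are saved under pics/ and viewed, and the job is handed in when it is done.

```bash
mkdir -p pics; python3 - <<'E'
from station import status, camera
import cv2, numpy as np
for n in ["scene","top","wrist"]:
    c=camera(n); cv2.imwrite(f"pics/{n}0.png",c["image"][:,:,::-1])
    print(n,c["fx"],c["fy"],c["cx"],c["cy"]); print(np.round(c["world_from_camera"],4).tolist())
o=status.get_obs(); print(o)
E
```

```text
scene 419.2093899134544 419.2093899134544 271.4535555236648 210.99718134237006
[[-0.3238, 0.6212, -0.7136, 1.2639], [0.9461, 0.2203, -0.2375, 0.32], [0.0097, -0.752, -0.659, 0.8546], [0.0, 0.0, 0.0, 1.0]]
top 439.9947869133777 439.9947869133777 273.39235476004023 212.48719217592412
[[0.0344, -0.9788, 0.2021, 0.2241], [-0.9994, -0.0339, 0.0059, 0.0514], [0.0011, -0.2022, -0.9793, 1.3364], [0.0, 0.0, 0.0, 1.0]]
wrist 325.19226210127806 325.19226210127806 284.4545468749293 204.540357774219
[[0.3914, -0.8952, -0.2131, 0.2759], [-0.9202, -0.3809, -0.0901, -0.4795], [-0.0005, 0.2314, -0.9729, 0.3843], [0.0, 0.0, 0.0, 1.0]]
{'time_s': 0.15, 'qpos': array([-1.23460201e+00,  3.00335127e-01,  1.52142905e+00, -1.15518943e-06,
        1.32070005e+00, -6.65943831e-02]), 'joint_vel': array([-2.10668794e-03, -1.88000962e-03, -1.03415338e-04,  2.25350843e-03,
       -1.59210196e-04, -6.69402471e-06]), 'tau': array([ 4.59676939e-04, -5.31964374e+01, -3.52823567e+01,  7.08263693e-02,
        2.35688535e-02, -7.58088095e-05]), 'ee_pos': array([ 0.21552667, -0.5057979 ,  0.20502523]), 'eef_rot': array([-3.14072294e+00, -5.68826454e-05,  4.02788961e-01]), 'force': array([-0.01975701,  0.55013088,  0.05310088]), 'moment': array([0.01067119, 0.00566437, 0.02654629]), 'grip_width': 0.0934627199354403}
```

View pics/scene0.png

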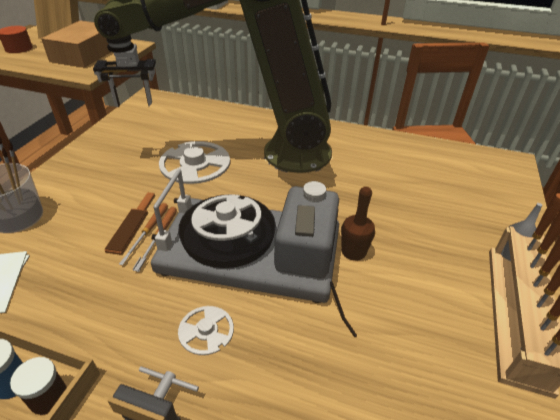

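View pics/top0.png

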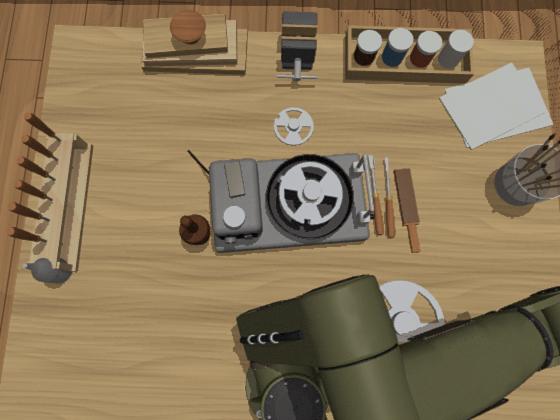

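View pics/wrist0.png

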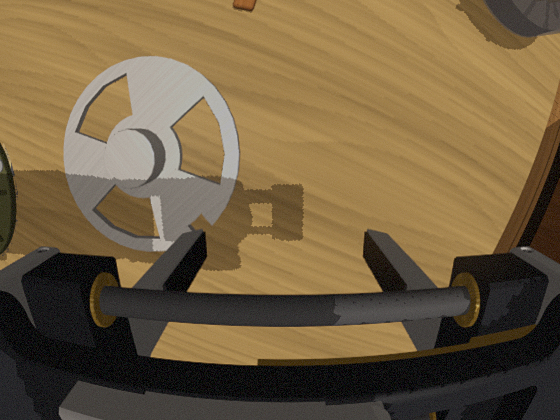

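Candidates in the top view: a small slotted disc on the bench at (294,126), the plate on the sharpener at (312,190), and a large disc on the bench at (403,322). The middle-sized one on the sharpener's spindle is the one meant. I'll confirm that with an enlarged crop.

```bash
python3 - <<'E'
import cv2, numpy as np
t=cv2.imread("pics/top0.png"); s=cv2.imread("pics/scene0.png")
a=cv2.resize(t[140:250,250:385],None,fx=5.5,fy=5.5,interpolation=cv2.INTER_CUBIC)
cv2.imwrite("pics/topcrop.png",a[:600])
b=cv2.resize(s[180:275,165:300],None,fx=5.5,fy=5.5,interpolation=cv2.INTER_CUBIC)
cv2.imwrite("pics/scenecrop.png",b)
E
```

```text
(no output)
```

View pics/topcrop.png

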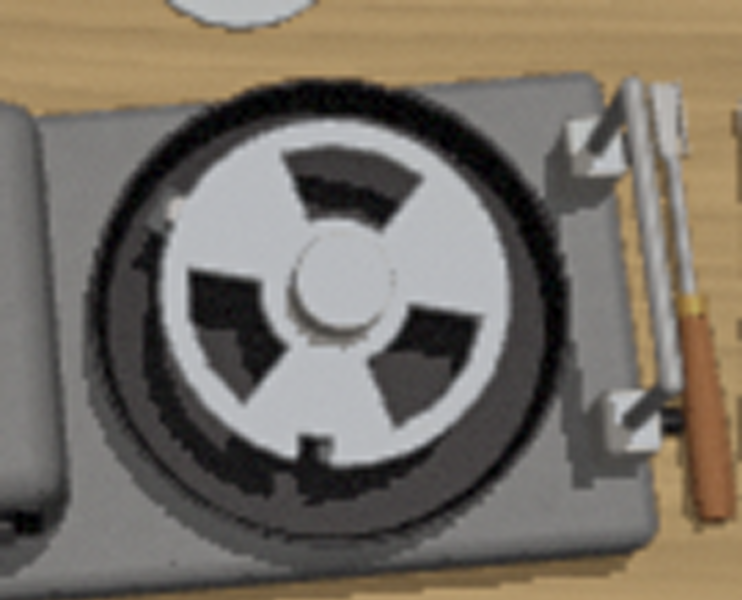

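View pics/scenecrop.png

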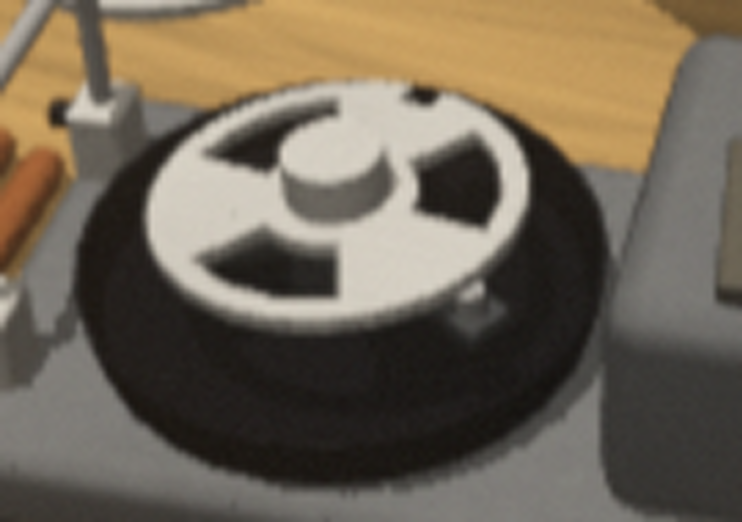

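The crop confirms it. The plate on the spindle (hub ≈(312,190) in top) has three windows, its notch at ≈(308,221) near the bottom, and the pin at ≈(282,178) at the upper left. Next I'll turn those pixels into positions.

```bash
cat > h.py <<'E'
import numpy as np, cv2
from station import status, camera
def ray(c,uv,z):
    T=np.array(c["world_from_camera"]); d=np.array([(uv[0]-c["cx"])/c["fx"],(uv[1]-c["cy"])/c["fy"],1.])
    d=T[:3,:3]@d; o=T[:3,3]; return o+d*(z-o[2])/d[2]
def proj(c,p):
    T=np.array(c["world_from_camera"]); q=T[:3,:3].T@(np.array(p)-T[:3,3])
    return np.array([c["cx"]+c["fx"]*q[0]/q[2],c["cy"]+c["fy"]*q[1]/q[2]])
E
python3 - <<'E'
from h import *
c=camera("top"); s=camera("scene")
f=lambda x,y:(250+x/5.5-.5,140+y/5.5-.5)
g=lambda x,y:(165+x/5.5-.5,180+y/5.5-.5)
H=ray(c,f(346,276),.161);P=ray(c,f(175,208),.132);N=ray(c,f(317,447),.134)
print("top",H,P,N)
H2=ray(s,g(332,158),.161);P2=ray(s,g(472,292),.132);N2=ray(s,g(423,93),.135)
print("scene",H2,P2,N2)
for h,p,n in((H,P,N),(H2,P2,N2)):
    a=lambda v:np.degrees(np.arctan2(v[1],v[0]))
    print(a(p-h),a(n-h),np.linalg.norm((p-h)[:2]),np.linalg.norm((n-h)[:2]))
# basin circle via window & mask of plate white
im=c["image"];hsv=cv2.cvtColor(im,cv2.COLOR_RGB2HSV)
m=((hsv[...,1]<45)&(hsv[...,2]>150)).astype(np.uint8)
n,l,st,ce=cv2.connectedComponentsWithStats(m); k=l[195,325]; print(st[k],ce[k])
ct=max(cv2.findContours((l==k).astype(np.uint8),cv2.RETR_EXTERNAL,cv2.CHAIN_APPROX_NONE)[0],key=len)
e=cv2.fitEllipse(cv2.convexHull(ct));print(e, ray(c,e[0],.137))
for nm,uv in (("support end1",(358,165)),("end2",(367,216)),("cover corner",(257,160)),("cover c2",(261,235)),("stone",(234,180)),("tin",(234,217)),("mallet",(190,225))): print(nm,ray(c,uv,.19))
E
```

```text
top [ 0.53458558 -0.04680215  0.161     ] [0.575452   0.03968598 0.132     ] [ 0.45200302 -0.03587668  0.134     ]
scene [ 0.54212967 -0.04424337  0.161     ] [0.57539727 0.03665963 0.132     ] [ 0.45515863 -0.03541965  0.135     ]
64.7088427272786 172.46367419074855 0.09565699510477971 0.08330213565782954
67.64736343413355 174.20683065916478 0.08747587243160045 0.08741750844786585
[     0      0    560    420 222369] [271.41356934 213.32410543]Traceback (most recent call last):
  File "<stdin>", line 17, in <module>
cv2.error: OpenCV(4.12.0) /io/opencv/modules/imgproc/src/shapedescr.cpp:361: error: (-201:Incorrect size of input array) There should be at least 5 points to fit the ellipse in function 'fitEllipseNoDirect'
```

```bash
python3 - <<'E'
from h import *
c=camera("top")
im=c["image"];g=im.max(2); print(g[190,312],g[195,335],g[215,340],g[245,290])
m=np.zeros_like(g);m[140:250,255:362]=(g[140:250,255:362]>165)
n,l,st,ce=cv2.connectedComponentsWithStats(m); k=l[195,335]; print(st[k])
ct=max(cv2.findContours((l==k).astype(np.uint8),cv2.RETR_EXTERNAL,cv2.CHAIN_APPROX_NONE)[0],key=len)
h=cv2.convexHull(ct)[:,0].astype(float)
W=np.array([ray(c,p,.134)[:2] for p in ct[:,0]])
def circ(W):
    for _ in range(6):
        A=np.c_[2*W,np.ones(len(W))];x=np.linalg.lstsq(A,(W**2).sum(1),rcond=None)[0]
        r=np.sqrt(x[2]+x[:2]@x[:2]);e=np.hypot(*(W-x[:2]).T)-r;W=W[abs(e)<max(2*e.std(),.001)]
    return x[:2],r,e.std(),len(W)
C,r,e,n=circ(W);print("plate",C,r,e,n)
W=np.array([ray(c,p,.134)[:2] for p in ct[:,0]])
e=np.hypot(*(W-C).T)-r; a=np.degrees(np.arctan2(*(W-C).T[::-1]))
i=np.argsort(a);b=abs(e)>.003;print("notch angs",np.round(np.c_[a[b],e[b]*1e3],1).tolist())
m=np.zeros_like(g);m[140:250,255:362]=(g[140:250,255:362]<80)
m=cv2.morphologyEx(m,cv2.MORPH_OPEN,np.ones((2,2),np.uint8))
ct=max(cv2.findContours(m,cv2.RETR_EXTERNAL,cv2.CHAIN_APPROX_NONE)[0],key=cv2.contourArea)
W=np.array([ray(c,p,.098)[:2] for p in ct[:,0]]);print("basin",circ(W))
E
```

```text
191 190 67 65
[ 280  162   62   62 2009]
plate [ 0.53367567 -0.04368183] 0.08740558904514234 0.0009595920483027865 151
notch angs [[60.1, 3.4], [61.0, 5.8], [63.5, 6.8], [65.1, 5.5], [66.7, 4.2], [166.4, -5.2], [165.9, -7.9], [167.3, -11.4], [169.4, -12.1], [171.5, -12.6], [173.6, -13.1], [175.7, -13.5], [177.8, -13.7], [-180.0, -13.9], [-177.9, -11.1], [-177.9, -8.2], [-177.9, -5.4]]
basin (array([ 0.52333121, -0.04879605]), np.float64(0.1302293250198784), np.float64(0.006561777402109573), 349)
```

```bash
python3 -m jog '[[0,0,-0.045,0,0,0,-1],[0.03,-0.02,-0.075,0,0,0,-1],[0.424,-0.269,-0.075,0,0,0,-1],[0.424,-0.269,-0.075,0,0,0,-1],[0.424,-0.269,-0.075,0,0,0,-1],[0.424,-0.269,-0.075,0,0,0,-1],[0.424,-0.269,-0.075,0,0,0,-1],[0.424,-0.269,-0.075,0,0,0,-1],[0.424,-0.269,-0.075,0,0,0,-1],[0.424,-0.269,-0.075,0,0,0,-1],[0.424,-0.269,-0.075,0,0,0,-1],[0.424,-0.269,-0.075,0,0,0,-1],[0.424,-0.269,-0.075,0,0,0,-1],[0.424,-0.269,-0.075,0,0,0,-1],[0.424,-0.269,-0.075,0,0,0,-1],[0.424,-0.269,-0.075,0,0,0,-1]]' 20
python3 - <<'E'
from h import *
for n in ["wrist","top"]:
    c=camera(n); cv2.imwrite(f"pics/{n}1.png",c["image"][:,:,::-1])
E
```

```text
time_s: 1.9
ee_pos: [0.4998, -0.0932, 0.2805]
eef_rot: [-3.141, -0.0, 0.401]
force: [-0.1, -1.1, -0.6]
grip_width: 0.0002
```

View pics/wrist1.png

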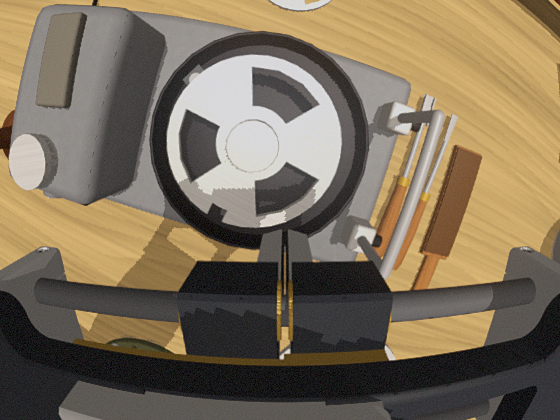

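View pics/top1.png

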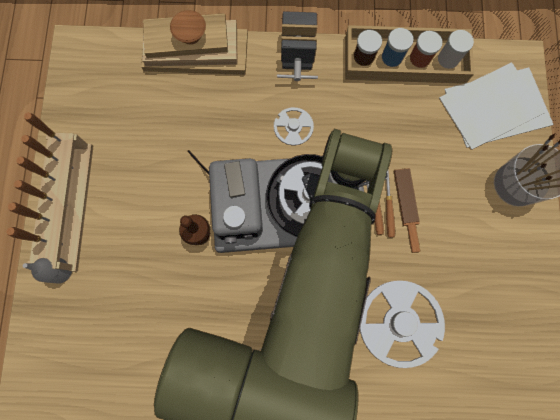

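The wrist view shows the hub at (252,146), the pin at (195,76), the notch at (216,213) and window_a at about (283,193), next to the fingertips. I'll cross-check these with the fisheye rays.

```bash
cat >> h.py <<'E'
def wray(c,uv,z):
    T=np.array(c["world_from_camera"]); x=(uv[0]-c["cx"])/c["fx"];y=(uv[1]-c["cy"])/c["fy"];r=np.hypot(x,y)
    d=np.array([x/r*np.sin(r),y/r*np.sin(r),np.cos(r)]); d=T[:3,:3]@d;o=T[:3,3];return o+d*(z-o[2])/d[2]
E
python3 - <<'E'
from h import *
c=camera("wrist")
P=wray(c,(195,76),.132);H=wray(c,(252,146),.161);N=wray(c,(216,214),.135)
print(P,H,N)
A=np.array([P[0],P[1]]);
a=lambda v:np.degrees(np.arctan2(v[1],v[0]))
for z in (H[:2],np.array([.535,-.045])): print(a(P[:2]-z),a(N[:2]-z),np.hypot(*(P[:2]-z)),np.hypot(*(N[:2]-z)))
for uv in((318,190),(283,165),(258,178),(258,217)):
  q=wray(c,uv,.135);print("win",q,a(q[:2]-H[:2]),np.hypot(*(q-H)[:2]))
print(status.get_obs()["ee_pos"])
E
```

```text
[0.57703897 0.03948354 0.132     ] [ 0.53411463 -0.04547364  0.161     ] [ 0.45174811 -0.0347145   0.135     ]
63.19495828105015 172.55786737104458 0.09518520123615072 0.0830662475481236
63.54508333343558 172.9569843096327 0.09436495204708625 0.08388484946543683
win [ 0.51657972 -0.1224582   0.135     ] -102.8314527685228 0.07895628322890319
win [ 0.5261383  -0.07964939  0.135     ] -103.13717691996484 0.035094211919273886
win [ 0.50415164 -0.06148735  0.135     ] -151.8777357058397 0.03397380433848129
win [ 0.46621054 -0.0767828   0.135     ] -155.24655644522724 0.07477451967344553
[ 0.49996925 -0.09281444  0.280491  ]
```

```bash
python3 -m jog '[[0,0,0.04,0,0,0,-1],[0,0,0.08,0,0,0,-1],[0,0,0.115,0,0,0,-1],[0,0,0.13,0,0,0,-1],[0,0,0.138,0,0,0,-1],[0,0,0.144,0,0,0,-1],[0,0,0.150,0,0,0,-1],[0,0,0.1545,0,0,0,-1],[0,0,0.1545,0,0,0,-1]]'
python3 - <<'E'
from h import *
c=camera("wrist"); cv2.imwrite("pics/wrist2.png",c["image"][:,:,::-1])
E
```

```text
time_s: 2.95
ee_pos: [0.5, -0.0928, 0.1259]
eef_rot: [-3.141, -0.0, 0.402]
force: [0.2, -0.3, 0.4]
grip_width: 0.0002
```

View pics/wrist2.png

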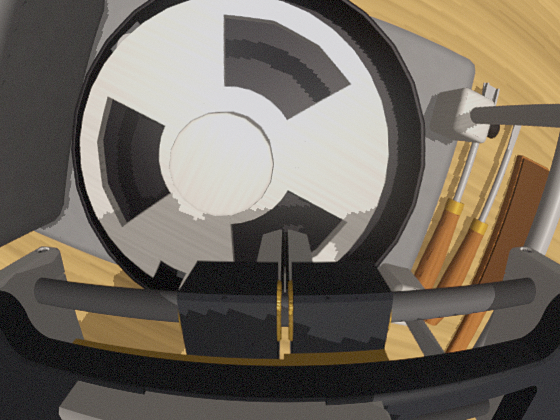

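```bash
python3 - <<'E'
from h import *
o=status.get_obs();p=o["ee_pos"];y=o["eef_rot"][2];c,s=np.cos(y),np.sin(y)
for t in range(230,134,-5):
    d=np.array([.536+.058*np.cos(np.radians(t)),-.043+.058*np.sin(np.radians(t))])-p[:2]
    print(t,np.round([d[0]*c+d[1]*s,d[0]*s-d[1]*c],4))
E
```

```text
230 [ 0.0008 -0.0055]
225 [-0.0013 -0.0101]
220 [-0.0029 -0.0149]
215 [-0.0042 -0.0198]
210 [-0.005  -0.0248]
205 [-0.0054 -0.0298]
200 [-0.0054 -0.0349]
195 [-0.0049 -0.0399]
190 [-0.004  -0.0449]
185 [-0.0026 -0.0497]
180 [-0.0009 -0.0545]
175 [ 0.0013 -0.0591]
170 [ 0.0039 -0.0634]
165 [ 0.0068 -0.0675]
160 [ 0.0101 -0.0714]
155 [ 0.0137 -0.0749]
150 [ 0.0176 -0.0781]
145 [ 0.0218 -0.081 ]
140 [ 0.0262 -0.0835]
135 [ 0.0308 -0.0856]
```

```bash
python3 -m jog '[[0.001,-0.0055,0,0,0,0,-1],[-0.0013,-0.010,0,0,0,0,-1],[-0.003,-0.015,0,0,0,0,-1],[-0.004,-0.0175,0,0,0,0,-1],[-0.0042,-0.020,0,0,0,0,-1],[-0.0046,-0.0223,0,0,0,0,-1],[-0.005,-0.025,0,0,0,0,-1],[-0.0052,-0.0273,0,0,0,0,-1],[-0.0054,-0.030,0,0,0,0,-1],[-0.0054,-0.0325,0,0,0,0,-1],[-0.0054,-0.035,0,0,0,0,-1],[-0.0052,-0.0375,0,0,0,0,-1],[-0.005,-0.040,0,0,0,0,-1],[-0.004,-0.045,0,0,0,0,-1]]'
python3 - <<'E'
from h import *
c=camera("wrist"); cv2.imwrite("pics/wrist3.png",c["image"][:,:,::-1])
E
```

```text
time_s: 4.4
ee_pos: [0.4789, -0.053, 0.1264]
eef_rot: [3.141, -0.001, 0.402]
force: [1.5, -2.5, 3.4]
grip_width: 0.0006
```

View pics/wrist3.png

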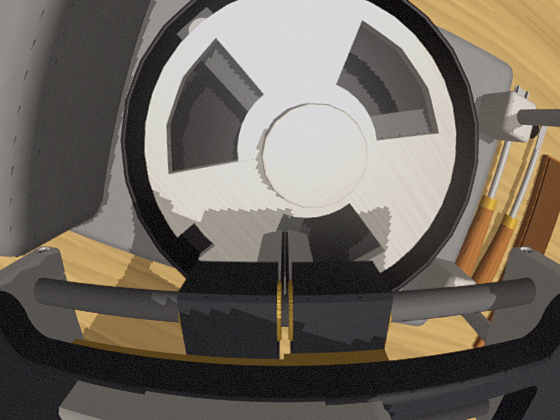

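The plate turns with the finger at about 3 N. The notch is now at (193,237) and the pin at (197,22), so I'll continue.

```bash
python3 - <<'E'
from h import *
w=camera("wrist")
N=wray(w,(193,238),.135);P=wray(w,(198,22),.132)
for v in(N,P): v=v[:2]-np.array([.536,-.043]);print(np.degrees(np.arctan2(v[1],v[0])),np.hypot(*v))
o=status.get_obs();p=o["ee_pos"];y=o["eef_rot"][2];c,s=np.cos(y),np.sin(y)
v=p[:2]-np.array([.536,-.043]);print("tip",np.degrees(np.arctan2(v[1],v[0])),np.hypot(*v))
for t in range(187,100,-4):
    d=np.array([.536+.058*np.cos(np.radians(t)),-.043+.058*np.sin(np.radians(t))])-p[:2]
    print(t,np.round([d[0]*c+d[1]*s,d[0]*s-d[1]*c],4))
E
```

```text
150.26245109677998 0.08384803906079841
64.13119858823801 0.09413487971519628
tip -170.81063321039107 0.05832009751658735
187 [ 0.0009 -0.0021]
183 [ 0.0021 -0.0059]
179 [ 0.0037 -0.0097]
175 [ 0.0054 -0.0133]
171 [ 0.0075 -0.0168]
167 [ 0.0097 -0.0202]
163 [ 0.0122 -0.0234]
159 [ 0.0149 -0.0264]
155 [ 0.0178 -0.0292]
151 [ 0.021  -0.0318]
147 [ 0.0242 -0.0341]
143 [ 0.0277 -0.0363]
139 [ 0.0312 -0.0382]
135 [ 0.0349 -0.0398]
131 [ 0.0387 -0.0412]
127 [ 0.0426 -0.0423]
123 [ 0.0466 -0.0432]
119 [ 0.0506 -0.0437]
115 [ 0.0546 -0.044 ]
111 [ 0.0587 -0.044 ]
107 [ 0.0627 -0.0437]
103 [ 0.0667 -0.0431]
```

```bash
python3 -m jog '[[0.002,-0.006,0,0,0,0,-1],[0.0037,-0.0097,0,0,0,0,-1],[0.0054,-0.0133,0,0,0,0,-1],[0.0075,-0.0168,0,0,0,0,-1],[0.0097,-0.0202,0,0,0,0,-1],[0.0122,-0.0234,0,0,0,0,-1],[0.015,-0.0264,0,0,0,0,-1],[0.0178,-0.0292,0,0,0,0,-1],[0.021,-0.0318,0,0,0,0,-1],[0.0242,-0.0341,0,0,0,0,-1],[0.0277,-0.0363,0,0,0,0,-1],[0.0312,-0.0382,0,0,0,0,-1],[0.035,-0.0398,0,0,0,0,-1],[0.0387,-0.0412,0,0,0,0,-1],[0.0387,-0.0412,0,0,0,0,-1]]'
python3 - <<'E'
from h import *
c=camera("wrist"); cv2.imwrite("pics/wrist4.png",c["image"][:,:,::-1])
o=status.get_obs();p=o["ee_pos"];y=o["eef_rot"][2];c,s=np.cos(y),np.sin(y)
v=p[:2]-np.array([.536,-.043]);print("tip",np.degrees(np.arctan2(v[1],v[0])),np.hypot(*v))
for t in range(131,92,-2):
    d=np.array([.536+.058*np.cos(np.radians(t)),-.043+.058*np.sin(np.radians(t))])-p[:2]
    print(t,np.round([d[0]*c+d[1]*s,d[0]*s-d[1]*c],4))
E
```

```text
time_s: 6.0
ee_pos: [0.4982, 0.0011, 0.126]
eef_rot: [-3.141, 0.0, 0.402]
force: [-1.2, 0.7, 1.4]
grip_width: 0.0007
tip 130.84544545389247 0.058090665382295854
131 [-0.0001  0.0001]
129 [ 0.0018 -0.0005]
127 [ 0.0038 -0.001 ]
125 [ 0.0057 -0.0014]
123 [ 0.0077 -0.0018]
121 [ 0.0097 -0.0021]
119 [ 0.0117 -0.0024]
117 [ 0.0138 -0.0025]
115 [ 0.0158 -0.0027]
113 [ 0.0178 -0.0027]
111 [ 0.0198 -0.0026]
109 [ 0.0219 -0.0025]
107 [ 0.0239 -0.0024]
105 [ 0.0259 -0.0021]
103 [ 0.0279 -0.0018]
101 [ 0.0299 -0.0014]
99 [ 0.0318 -0.0009]
97 [ 0.0338 -0.0004]
95 [0.0357 0.0002]
93 [0.0376 0.0008]
```

View pics/wrist4.png

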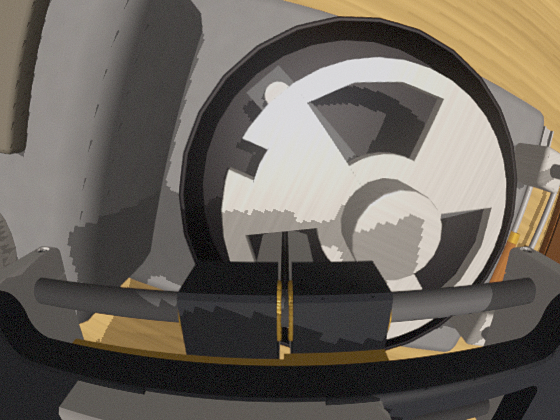

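The notch is at (250,158), about 40° short of the pin at (275,92). I'll measure the gap and slow down.

```bash
python3 - <<'E'
from h import *
w=camera("wrist")
N=wray(w,(247,158),.136);P=wray(w,(275,92),.132);H=wray(w,(400,222),.161)
print(N,P,H)
for v in(N,P): v=v[:2]-np.array([.536,-.043]);print(np.degrees(np.arctan2(v[1],v[0])),np.hypot(*v))
E
python3 -m jog '[[0.0018,-0.0005,0,0,0,0,-1],[0.0038,-0.001,0,0,0,0,-1],[0.0057,-0.0014,0,0,0,0,-1],[0.0077,-0.0018,0,0,0,0,-1],[0.0097,-0.0021,0,0,0,0,-1],[0.0117,-0.0024,0,0,0,0,-1],[0.0138,-0.0025,0,0,0,0,-1],[0.0138,-0.0025,0,0,0,0,-1]]'
python3 - <<'E'
from h import *
c=camera("wrist"); cv2.imwrite("pics/wrist5.png",c["image"][:,:,::-1])
E
```

```text
[0.5366789  0.03931513 0.136     ] [0.57445492 0.039481   0.132     ] [ 0.54064552 -0.040941    0.161     ]
89.5274563488683 0.08231793201972412
65.00376818736164 0.0910049188269844
time_s: 6.9
ee_pos: [0.5099, 0.0087, 0.126]
eef_rot: [-3.141, 0.0, 0.402]
force: [-0.1, -0.1, 0.1]
grip_width: 0.0007
```

View pics/wrist5.png

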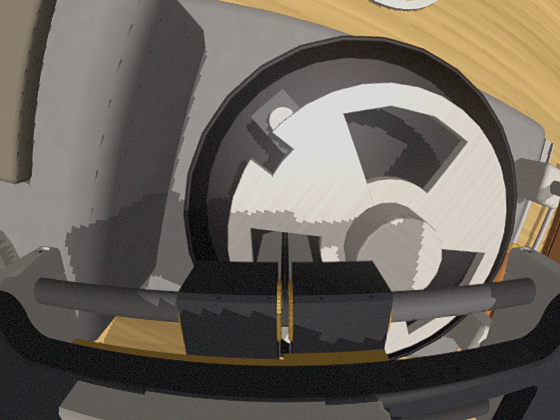

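```bash
python3 -m jog '[[0.001,-0.0001,0,0,0,0,-1],[0.002,-0.0002,0,0,0,0,-1],[0.003,-0.0002,0,0,0,0,-1],[0.004,-0.0002,0,0,0,0,-1],[0.005,-0.0002,0,0,0,0,-1],[0.006,-0.0001,0,0,0,0,-1],[0.0065,-0.0001,0,0,0,0,-1],[0.007,0,0,0,0,0,-1],[0.0075,0,0,0,0,0,-1],[0.008,0,0,0,0,0,-1],[0.0085,0,0,0,0,0,-1],[0.009,0,0,0,0,0,-1]]'
python3 - <<'E'
from h import *
c=camera("wrist"); cv2.imwrite("pics/wrist6.png",c["image"][:,:,::-1])
E
```

```text
time_s: 8.15
ee_pos: [0.5181, 0.0122, 0.1259]
eef_rot: [-3.141, 0.0, 0.402]
force: [-0.5, -0.1, -0.8]
grip_width: 0.0007
```

View pics/wrist6.png

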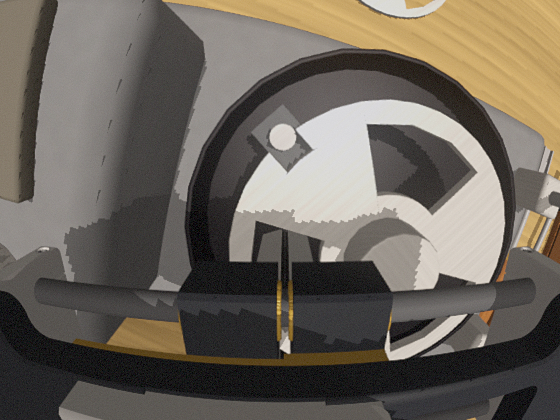

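The pin at (283,136) now sits in the notch's mouth. I'll push on in half-millimetre steps and watch for the stop.

```bash
python3 -m jog '[[0.0005,0,0,0,0,0,-1],[0.001,0.0001,0,0,0,0,-1],[0.0015,0.0001,0,0,0,0,-1],[0.002,0.0002,0,0,0,0,-1],[0.002,0.0002,0,0,0,0,-1]]'
python3 -m jog '[[0.0005,0,0,0,0,0,-1],[0.001,0.0001,0,0,0,0,-1],[0.001,0.0001,0,0,0,0,-1]]'
python3 - <<'E'
from h import *
c=camera("wrist"); cv2.imwrite("pics/wrist7.png",cv2.resize(c["image"][80:230,200:400,::-1],None,fx=4,fy=4))
E
```

```text
time_s: 8.7
ee_pos: [0.5201, 0.0128, 0.1259]
eef_rot: [-3.141, 0.0, 0.402]
force: [0.5, -0.4, -0.0]
grip_width: 0.0002
time_s: 9.0
ee_pos: [0.5208, 0.013, 0.1258]
eef_rot: [-3.14, 0.001, 0.402]
force: [-2.7, -1.7, 0.7]
grip_width: 0.0003
```

View pics/wrist7.png

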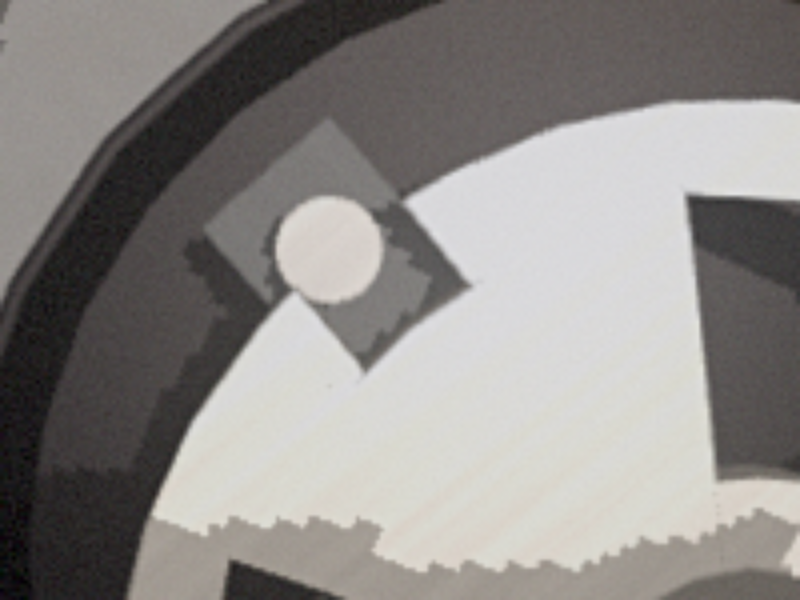

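The wall of the notch bears on the pin: force rose to about 3 N and motion stopped. I'll back off, lift clear and re-measure the hub.

```bash
python3 -m jog '[[-0.006,0,0,0,0,0,-1],[-0.006,0,0,0,0,0,-1],[-0.006,0,-0.01,0,0,0,-1],[-0.006,0,-0.05,0,0,0,-1],[-0.01,0,-0.09,0,0,0,-1],[-0.04,0,-0.12,0,0,0,-1],[-0.08,0,-0.12,0,0,0,-1],[-0.12,0,-0.12,0,0,0,-1],[-0.12,0,-0.12,0,0,0,-1]]'
python3 - <<'E'
from h import *
c=camera("wrist"); cv2.imwrite("pics/wrist8.png",c["image"][:,:,::-1])
E
```

```text
time_s: 9.95
ee_pos: [0.4082, -0.0349, 0.2473]
eef_rot: [3.141, -0.001, 0.401]
force: [-0.1, -0.3, -0.1]
grip_width: 0.0006
```

View pics/wrist8.png

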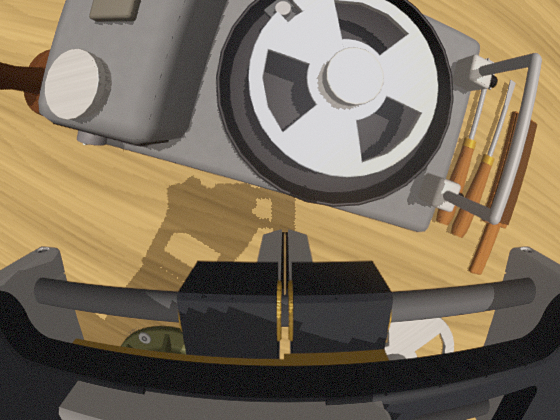

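The hub top is clear at (355,75) and the notch surrounds the pin at (284,9). I'll locate the hub from the wrist and scene views.

```bash
python3 - <<'E'
from h import *
w=camera("wrist");print(wray(w,(355,75),.161), wray(w,(284,9),.132))
c=camera("scene"); cv2.imwrite("pics/scene8.png",cv2.resize(c["image"][170:280,150:300,::-1],None,fx=5,fy=5,interpolation=cv2.INTER_CUBIC))
c=camera("top"); cv2.imwrite("pics/top8.png",cv2.resize(c["image"][140:250,250:385,::-1],None,fx=5,fy=5,interpolation=cv2.INTER_CUBIC))
E
```

```text
[ 0.53524832 -0.04367589  0.161     ] [0.57497879 0.03635731 0.132     ]
```

View pics/scene8.png

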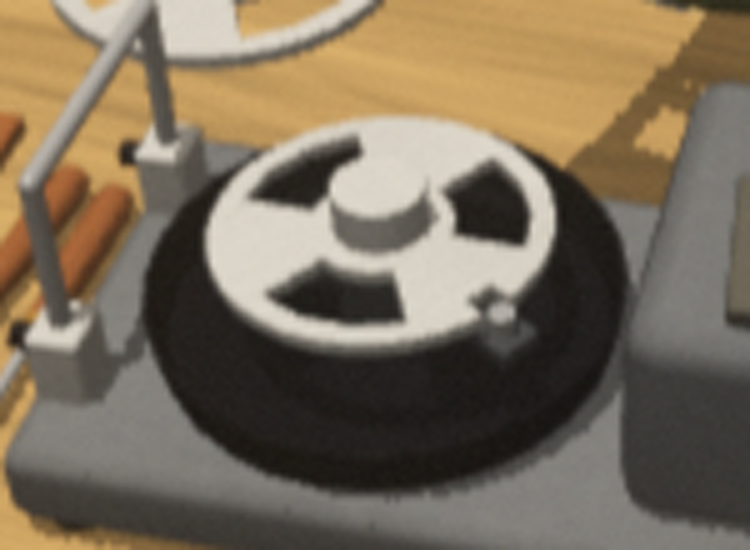

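View pics/top8.png

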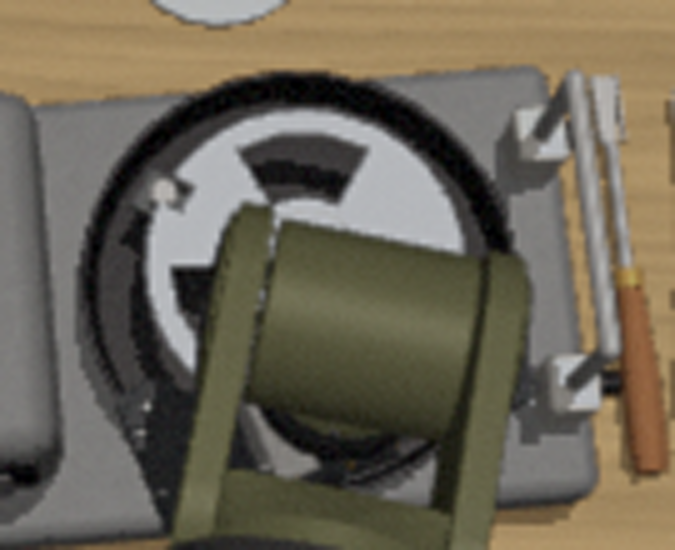

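```bash
python3 -m jog '[[0.04,0.02,0,0,0,0,-1],[0.08,0.04,0,0,0,0,-1],[0.1135,0.058,0,0,0,0,-1],[0.1135,0.058,0.03,0,0,0,-1],[0.1135,0.058,0.06,0,0,0,-1],[0.1135,0.058,0.077,0,0,0,-1],[0.1135,0.058,0.08,0,0,0,-1],[0.1135,0.058,0.08,0,0,0,-1]]'
python3 - <<'E'
from h import *
c=camera("wrist"); cv2.imwrite("pics/wrist9.png",c["image"][:,:,::-1])
E
```

```text
time_s: 10.95
ee_pos: [0.5389, -0.0423, 0.1661]
eef_rot: [-3.14, 0.001, 0.403]
force: [-0.5, -0.3, -0.4]
grip_width: 0.0007
```

View pics/wrist9.png

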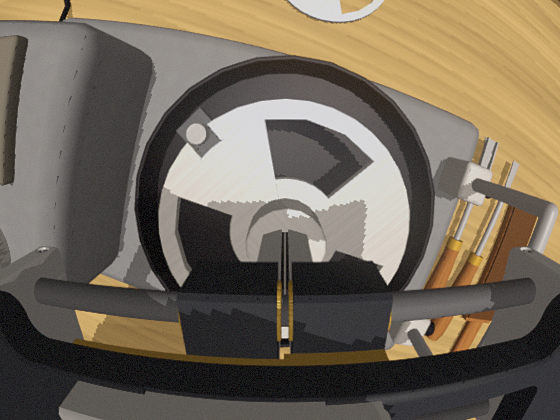

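Centred over the hub to within about 3 mm. I'll correct that and press slowly.

```bash
python3 -m jog '[[-0.003,0,0.001,0,0,0,-1],[-0.003,0,0.003,0,0,0,-1],[-0.003,0,0.005,0,0,0,-1],[-0.003,0,0.006,0,0,0,-1],[-0.003,0,0.0065,0,0,0,-1],[-0.003,0,0.007,0,0,0,-1],[-0.003,0,0.0075,0,0,0,-1],[-0.003,0,0.008,0,0,0,-1]]'
python3 -m jog '[[0,0,0.0005,0,0,0,-1],[0,0,0.001,0,0,0,-1],[0,0,0.0015,0,0,0,-1],[0,0,0.002,0,0,0,-1]]'
```

```text
time_s: 11.8
ee_pos: [0.5367, -0.0437, 0.1595]
eef_rot: [3.141, -0.002, 0.403]
force: [0.3, 0.3, 6.8]
grip_width: 0.0004
time_s: 12.2
ee_pos: [0.5366, -0.0437, 0.1573]
eef_rot: [-3.142, -0.001, 0.403]
force: [-0.2, -0.4, -0.7]
grip_width: 0.0004
```

The force peaked at about 7 N and then fell to 0, so the plate snapped. I'll follow it down to the seat and press lightly to check.

```bash
python3 -m jog '[[0,0,0.001,0,0,0,-1],[0,0,0.002,0,0,0,-1],[0,0,0.003,0,0,0,-1],[0,0,0.0035,0,0,0,-1],[0,0,0.004,0,0,0,-1]]'
python3 -m jog '[[0,0,0.0005,0,0,0,-1],[0,0,0.001,0,0,0,-1],[0,0,0.0015,0,0,0,-1]]'
```

```text
time_s: 12.7
ee_pos: [0.5367, -0.0436, 0.1542]
eef_rot: [3.141, -0.002, 0.403]
force: [-4.5, 0.4, 14.5]
grip_width: 0.0002
time_s: 13.0
ee_pos: [0.537, -0.0436, 0.1542]
eef_rot: [3.141, -0.003, 0.403]
force: [-6.7, 0.5, 19.1]
grip_width: 0.0003
```

The hub resists firmly at z = 0.154, which is 120 + 34 mm, so the plate is seated. I'll retract and check.

```bash
python3 -m jog '[[0,0,-0.003,0,0,0,-1],[0,0,-0.03,0,0,0,-1],[0,0,-0.07,0,0,0,-1],[0,0,-0.11,0,0,0,-1],[-0.05,0,-0.12,0,0,0,-1],[-0.1,0,-0.12,0,0,0,-1],[-0.15,0,-0.12,0,0,0,-1],[-0.2,0,-0.12,0,0,0,-1],[-0.2,0,-0.12,0,0,0,-1],[-0.2,0,-0.12,0,0,0,-1]]'
python3 - <<'E'
from h import *
c=camera("scene"); cv2.imwrite("pics/scene10.png",cv2.resize(c["image"][170:280,150:300,::-1],None,fx=5,fy=5,interpolation=cv2.INTER_CUBIC))
cv2.imwrite("pics/scene10f.png",c["image"][:,:,::-1])
c=camera("wrist"); cv2.imwrite("pics/wrist10.png",c["image"][:,:,::-1])
E
```

```text
time_s: 14.0
ee_pos: [0.3524, -0.1225, 0.274]
eef_rot: [3.139, -0.004, 0.401]
force: [0.9, 1.1, 0.4]
grip_width: 0.0003
```

View pics/scene10.png

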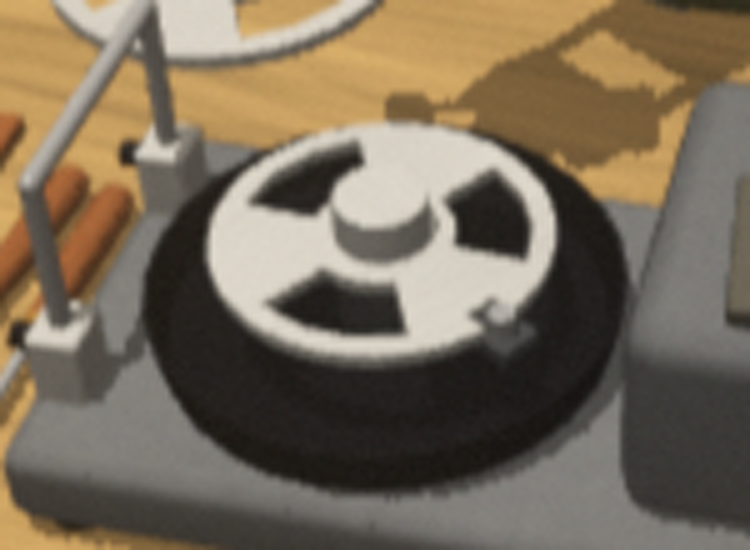

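View pics/scene10f.png

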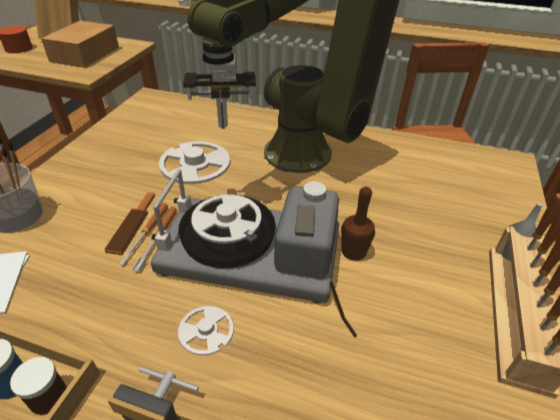

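View pics/wrist10.png

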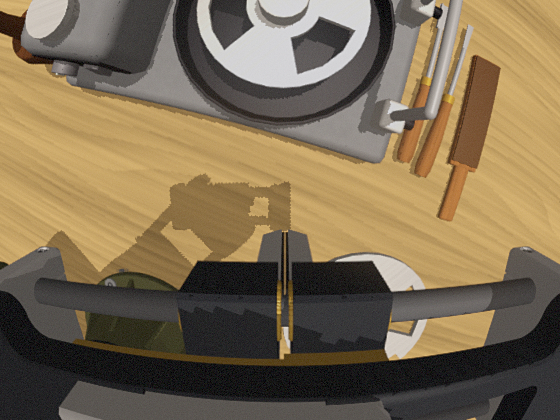

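The pin now stands proud through the notch and the plate looks lower, with everything else undisturbed. As a numerical check on height and lean, I'll cast the plate outline onto the seated plane from the scene view and compare it with the earlier outline.

```bash
python3 - <<'E'
from h import *
from scipy.optimize import least_squares
c=camera("scene"); t=camera("top"); cv2.imwrite("pics/top10.png",cv2.resize(t["image"][140:250,250:385,::-1],None,fx=5,fy=5,interpolation=cv2.INTER_CUBIC))
def rim(cam,im,seed,box):
    g=im.max(2);m=np.zeros_like(g);y0,y1,x0,x1=box;k=4
    G=cv2.resize(g[y0:y1,x0:x1],None,fx=k,fy=k,interpolation=cv2.INTER_CUBIC)
    m=(G>120).astype(np.uint8);n,l,st,ce=cv2.connectedComponentsWithStats(m)
    i=l[int((seed[1]-y0)*k),int((seed[0]-x0)*k)];print(st[i])
    ct=max(cv2.findContours((l==i).astype(np.uint8),cv2.RETR_EXTERNAL,cv2.CHAIN_APPROX_NONE)[0],key=len)[:,0]
    return (ct+.5)/k-.5+[x0,y0]
from PIL import Image if False else None
E
true; python3 - <<'E'
from h import *
c=camera("scene")
for nm in ("now","level check"):
    pass
P=.575,.038
# notch & pin, hub: hub top ellipse centre in scene at 161 vs 154
g=cv2.imread("pics/scene10f.png").max(2); cr=cv2.resize(g[170:280,150:300],None,fx=8,fy=8,interpolation=cv2.INTER_CUBIC)
m=(cr>130).astype(np.uint8); n,l,st,ce=cv2.connectedComponentsWithStats(m)
i=l[int((230-170)*8),int((205-150)*8)];print(st[i]/8.+np.array([150,170,0,0,0]))
C=np.array([.5362,-.0436])
# expected top-face and underside extents, seated and 7 mm proud
a=np.linspace(0,2*np.pi,720)
for z in(.120,.127):
    q=np.array([proj(c,[C[0]+.09*np.cos(x),C[1]+.09*np.sin(x),z+h]) for x in a for h in(0,.008)])
    print(z,q.min(0),q.max(0),q.max(0)-q.min(0))
    print(" hubtop",proj(c,[*C,z+.034]))
E
```

```text
[  150.      170.      150.      110.    81747.625]
0.12 [191.6431671  194.60997514] [261.6419718 243.6515086] [69.9988047  49.04153345]
 hubtop [226.20955014 208.92634557]
0.127 [191.32563358 192.62104671] [261.62652096 241.63067538] [70.30088738 49.00962867]
 hubtop [226.03993603 206.84085281]  File "<stdin>", line 11
    from PIL import Image if False else None
                          ^^
SyntaxError: invalid syntax
```

```bash
python3 - <<'E'
from h import *
t=camera("top"); cv2.imwrite("pics/top11.png",cv2.resize(t["image"][140:250,250:385,::-1],None,fx=5,fy=5,interpolation=cv2.INTER_CUBIC))
E
```

```text
(no output)
```

View pics/top11.png

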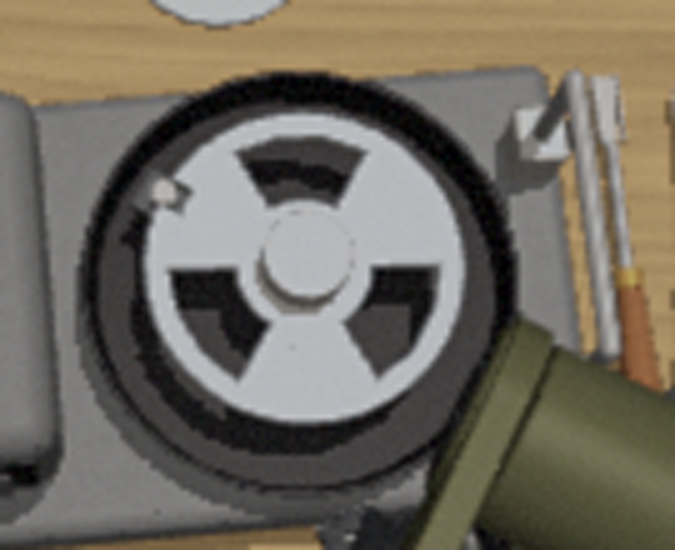

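The scene outline now spans rows ≈194–243. The prediction for the seated plate is 194.6–243.7, and for 7 mm proud it is 192.6–241.6. Its height of ≈49 px matches a level disc, and in the top view the pin at (165,192) sits in the notch. I'm handing in.

```bash
python3 - <<'E'
from station import status, ctrl
o=status.get_obs();print(o["time_s"],o["force"],abs(o["joint_vel"]).max())
print(ctrl.hand_in())
E
```

```text
14.2 [-0.24031088 -0.98345574 -0.13452399] 0.0027119668074785806
the job is handed in; nothing more can be done
None
```

The plate is turned, its notch is over the drive pin, and it is pressed home on the carrier. I handed in at 14.2 s of the 67 s allowed; the system gives no verdict.

- **Turning:** I pushed with the closed fingertips in window_a, about 108° clockwise seen from above. The plate stopped with the notch around the pin, at about 3 N.
- **Pressing:** I pressed on the hub. The last reading before the snap was about 7 N, then the force dropped to zero. The hub then resisted up to 19 N at z = 0.154 m, which is the seated height.
- **Last checks:**
  - The plate's outline in the scene view matches the seated, level position to within about 1 pixel.
  - The pin stands through the notch, and the other things look undisturbed in the last scene and wrist views.
  - The hand is clear and at rest, reading about 1 N with nothing near it.
- **Limits of the checks:** One scripted check failed: its brightness mask spilled over the whole crop, and another script had a syntax error. I read the outline by eye from an enlarged crop instead. At about 1 pixel that can only just tell a lean of 0.02 rad, so the firm stop at the seated height is the stronger evidence.

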